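# Snap the backup cell into its holder on the circuit board

### The job

Take the cylindrical backup cell from its wooden rest and fit it in the black holder on the circuit board: first push its flat end against the sprung contact plate so that the plate gives a few millimetres, never ramming it against its stop, with the nub end still up, then press the nub end down between the spring clips until the cell lies level, fully home and held. Be gentle with the holder, do not force anything, let go, and leave the other things on the bench where they are.

Things in the scene. Friction and masses are not known exactly. Their poses are not given: they have to be found in the camera images.
- cell: Grey cylindrical cell, 26 mm diameter, 65 mm long, about 90 g, lying level. Origin at its centre; y along its axis to the end with the small nub (7 mm wide, 1.8 mm high, not counted in the length, enters the gap in the stop wall and touches nothing); flat end at -y. Starts in the rest, its y within 0.6 rad of world y.
- cell_nub_end (a point): Centre of the cell's nub end face (32.5 mm from the cell's centre, without the nub).
- cell_flat_end (a point): Centre of the cell's flat end face (32.5 mm from the cell's centre).
- rest: Fixed wooden rest: base 70 x 80 x 8 mm with two V supports 6 mm thick, 24 mm either side of its centre along y, that carry the cell with its axis 34 mm above the table and rise to 30 mm; between them the base is bare. Origin under its centre, y along the cell.
- board: Fixed green circuit board on a grey tray, 170 x 210 mm, top 26 mm above the table. Origin under its centre, z up, y along the black holder that stands at its centre. It is screwed on through long slots: the true holder is off from the points below by up to 12 mm along y and 2 mm along x (not turned); this is not measured: find it by feel or sight. Beside the holder parts are under 6 mm high.
- seat (a point): On the board: nominal centre of the cell when seated, 48 mm above the table, cell level along the board's y, nub end to +y. Two V supports carry it 22 mm to -y and 16.5 mm to +y of here (5 and 4 mm thick, flanks up to 44 mm above the table); between them only the holder's base, 36 mm wide, 4 mm thick. Holder, plate and clips are smooth (friction about 0.3).
- plate (a point): On the board: nominal centre line of the free contact plate's face, 29.5 mm to -y of the seat, at the seat's height. Upright steel plate 20 mm wide, from 36 to 70 mm above the table; gives way to -y by up to 6 mm. Behind it a fixed block 36 mm wide, 64 mm high above the table, to 58 mm from the seat.
- stop (a point): On the board: nominal point on the rigid stop wall's face, 32.5 mm to +y of the seat. Wall 28 mm wide with a 10 mm gap for the nub, top 52 mm above the table. From plate to wall is 62 mm, for a 65 mm cell: push the plate in more than 3 mm (4 to 5.5 is good) before the nub end goes down ahead of the wall, else it lands on the wall.
- clips (a point): On the board: nominal point midway between the two spring clips, 25.5 mm to +y of the seat (clips 10 mm long along y, tops 59 mm above the table). Noses of 2 mm radius, 24 mm apart (centres), 9 mm above the seated axis. A level cell meets them with its axis 17 mm above the seat (20 if off to a side), is widest in them at 9 mm, then snaps home.
- contact (a joint): How far the contact plate is pushed in, m: 0 free, 0.006 its rigid stop, 0.003 with the cell seated. Spring: 1.5 N at first touch plus 800 N/m: 3.9 N seated, 4.7 N at 4 mm, 6.3 N at the stop, beyond which it is rigid.
- clip_far (a joint): Outward travel of the clip on the board's +x side, m: 0 at rest and again nearly so with the cell home, about 0.003 as the cell passes, at most 0.005. Spring: 1.8 N plus 900 N/m. Pressing the cell past both clips takes about 8 to 14 N.
- clip_near (a joint): The same for the clip on the board's -x side.
- tin: Bystander: round tin with a pale lid, 56 mm diameter, 40 mm high, origin under its centre.
- driver: Bystander: screwdriver, 170 mm long, lying on the bench near the robot.
- parts_box: Bystander: open dark wooden box with dividers, 70 x 120 x 35 mm, origin under its centre.
Things that resemble listed ones, but are neither listed nor needed, are in the scene too. What is meant by the cell is not green, and is the larger of those in its own colour.

How it is judged (in metres and radians):
On the way, in this order (a step that is already met when the one before it is completed fails the run):
1. the cell is lifted clear of its rest (height (world z) of cell above 0.06 m and contact force between cell and rest below 0.01 N), for 0.2 s.
2. the cell's flat end pushes the contact plate in by more than 2.5 mm while its nub end is still more than 6 mm above home (value of joint contact above 0.0025 m and z of cell_nub_end in the frame of board above 0.054 m and y of cell_nub_end in the frame of board above 0.01 m and x of cell in the frame of board between -0.012 and 0.012 m), for 0.15 s.
At the end, for the whole second after the job is handed in: The cell is let go and at rest in the holder, nub end to the stop wall, contact plate pushed in 1.5 to 4.5 mm, both end centres within 2 mm of seated height (48 mm above the board's origin), within 0.06 rad of the board's y, within 5 mm of its centre in x, both clips within 1.5 mm of closed (z of cell_nub_end in the frame of board between 0.046 and 0.05 m and z of cell_flat_end in the frame of board between 0.046 and 0.05 m and y of cell_nub_end in the frame of board between 0.0175 and 0.0475 m and x of cell in the frame of board between -0.005 and 0.005 m and value of joint contact between 0.0015 and 0.0045 m and value of joint each of clip_far, clip_near below 0.0015 m and angle between the y axis of cell and the y axis of board, either way round below 0.06 rad and linear speed of cell below 0.01 m/s); the robot touches nothing.
It fails at once if the contact plate is rammed (more than 12 N on it; its spring needs at most 6.3 N) (contact force between cell and contact above 12 N).
It fails at once if the cell is forced against the holder (more than 40 N between them) (contact force between cell and holder above 40 N).
It fails at once if a bystander is moved more than 30 mm (distance of any of tin, driver, parts_box from where it was at the start of the episode above 0.03 m).
It also fails if it takes over 58 s, if anything falls off the work surface, if the arm or the gripper's body presses on something with over 40 N, if the wrist force passes 120 N, or if a joint passes its speed limit or range.

### The arm

A 6-joint arm with a two-finger parallel gripper is mounted at the origin on the work surface. World frame = base frame: x ahead of the robot, y to its left, z up, the work surface at z = 0. Lengths are in mm, angles in rad, forces in N, time in s.
With the tool pointing down it reaches from about 275 to 750 mm from the base axis. Payload 10.2 kg.
Tool frame: the origin (TCP) lies midway between the tips of the shut fingers; the grasp point (between the pads) lies 19 mm behind it (ctrl.hold_point_z is the distance from the TCP to the grasp point, in mm); z points along the fingers, y is the direction in which the jaws open and shut (so a half turn about z gives the same grasp; the last joint's range is limited). The gripper opens to 85 mm and grips with 20 to 120 N. Pads are 22 mm wide; open, the fingers measure 114 mm over their backs; the gripper's body (76 mm by 85 mm) begins 54 mm behind the grasp point. The pads swing forward as they close: fully open they stand 13 mm farther back than shut.
Start: joints at [-1.56, 0.313, 1.498, -0, 1.331, -0.223], TCP at [121.616, -510.726, 231.294] pointing down, gripper open.
Joint ranges: [-2.94, 2.94], [-0.97, 2.17], [0.19, 2.56], [-1.23, 4.37], [0.02, 3.11], [-2.88, 2.88]. Speed limits (rad/s): [2.39, 2.39, 3.01, 3.14, 3.14, 3.14].

### API

Orientations are given as a unit quaternion [w, x, y, z].
In Python, from rig import ctrl, capture, get_calibration, ticket, search_frame, outline_of gives the robot as it stands. The module is installed in compiled form; this text tells all that it offers.
- The arm moves only by the tool servo_tool, never from a script. Its argument "motion" is a list of rows, each an object with "dr": the turn, a rotation vector about the tool's x, y, z in units of 10 degrees (1.0 is 10 degrees), a list of three; "delta_pos": the shift along the tool's x, y, z in units of 50 mm (1.0 is 50 mm), a list of three; "hand": the opening, from 0 (shut) to 1 (fully open). In form: [{"dr": [ax, ay, az], "delta_pos": [x, y, z], "hand": hand}, ...]. A call has 1 to 20 rows; each row shifts and turns the pose as measured when the row begins, along the tool's axes as they then stand; what a row does not reach is not made up. A row lasts 1/8 s, in which the tool goes at most 62.5 mm and 10.7 degrees, less where a joint would pass 70% of its speed; a pose out of reach is approached as far as the arm can. A call is refused whole if a number of a shift passes 1 or a number of a turn 1, either way. A call with a gripper value outside its range is refused whole. The fingers move at their own pace and stop on an object; "squeeze" is the grip in N (left out, the last holds). Time passes only in rows, so rows that do not move let the fingers close. It gives the time, the measured TCP pose, the force and the opening at its end, in the units of the state.
- ctrl.sense(): the state, without advancing time (a new reading comes with each control period).
- capture(name): name is "side" or "top" or "wrist"; returns (picture, depth): 480x640x3 uint8, red, green, blue; 480x640 float32, mm along the optical axis (not along the pixel's ray), 0 where there is no reading.
- get_calibration(name): a dict with "camera_matrix" (3x3 intrinsics, pixels), "T" (4x4, takes a point from camera to world coordinates). Camera axes: x right, y down, z forward; pixel columns grow to the right and rows downward; lengths in mm; the calibration is good to about 2 mm. The wrist camera is an equidistant fisheye: a pixel r from the principal point sees the ray r / f radians off the axis. A picture is of the moment at which its call begins: read the wrist's pose just before it. get_calibration takes no time and is no camera call; for the wrist camera it gives the pose at the moment of the call.
- ticket.finish_job(): hands the job in, once; it reports no verdict.
Trained networks look in the newest picture that a camera, given by its name, has taken for a name from the list of things; names that differ only in an ending like _2 or _b are one class to them, and where a whole thing is asked for, a point or a joint stands for the part that bears it (a point fixed in the world has none). Each returns a list of dicts, best first, with "score" (0 to 1); they miss things now and then, are a little off and sometimes report something else, mostly with a low value. They report only what shows in the picture. A call takes as long as a camera call. They do not tell look-alikes from the thing itself.
- search_frame(camera, label): "bbox" ([left, top, right, bottom] in pixels, round what is visible of it).
- outline_of(camera, label): "pixels" (480x640 bool, what is visible of it) and "bbox" ([left, top, right, bottom] in pixels, round what is visible of it).
The state is a dict: "time_s": time; "joints": joint angles; "dq": joint speeds; "tau": joint torques, N m; "eef_pos": TCP position; "ee_rot": TCP orientation; "force": force on the tool from outside, world axes, zero at the start; "wrist_torque": the same for the moment, N m; "grip_width": opening from 0.0 (shut) to 1.0 (fully open).
Only numpy, scipy, OpenCV 4.12 (cv2) and the standard library are available. Lean on these libraries where they do the work, as an engineer would, in place of code of your own. Each camera call takes 0.05 s, during which the arm holds its last target.

## Working session

There is one attempt and no reset: what is moved stays moved. The work goes in short steps, Python scripts to look and compute and a tool call to move; the robot and the scene stay as the last step left them, time stands still between calls to the robot, and variables do not carry over. Pictures are saved under pics/ and viewed, and the job is handed in when it is done.

Besides the shell and the picture viewer there is one more tool, called after "Emit:" as name(argument=value, ...) on one line, values as JSON. servo_tool: Moves the arm, as the interface text tells. Its arguments: {"type":"object","properties":{"motion":{"type":"array"},"squeeze":{"type":"number"}},"required":["motion"]}

```bash
mkdir -p pics; cat > h.py <<'E'
import numpy as np,cv2
from rig import ctrl,capture,get_calibration,ticket,search_frame,outline_of
def save(n,img): cv2.imwrite('pics/'+n+'.png',cv2.cvtColor(img,cv2.COLOR_RGB2BGR))
def cloud(cam,d):
    c=get_calibration(cam);K=np.array(c['camera_matrix']);T=np.array(c['T'])
    v,u=np.mgrid[0:480,0:640]
    P=np.stack([(u-K[0,2])/K[0,0]*d,(v-K[1,2])/K[1,1]*d,d],-1)
    W=P@T[:3,:3].T+T[:3,3]; W[d==0]=np.nan
    return W
E
python3 - <<'E'
from h import *
for n in ['side','top']:
    p,d=capture(n);save(n+'0',p);np.savez(n+'0.npz',p=p,d=d)
    for l in ['cell','rest','board','seat','tin','clips','plate','stop']:
        try:print(n,l,[(np.round(r['bbox']),round(r['score'],2)) for r in search_frame(n,l)][:4])
        except Exception as e:print(l,e)
s=ctrl.sense();print(s, ctrl.hold_point_z)
for n in['side','top']:print(get_calibration(n))
E
```

```text
side cell [(array([260., 163., 293., 200.]), 0.98), (array([338., 188., 373., 226.]), 0.9), (array([195., 206., 220., 232.]), 0.72)]
side rest [(array([246., 173., 310., 216.]), 0.79), (array([261., 160., 293., 200.]), 0.73)]
side board [(array([261., 300., 471., 478.]), 0.73)]
side seat [(array([261., 298., 473., 480.]), 0.76), (array([470., 287., 554., 389.]), 0.35)]
side tin [(array([424., 175., 463., 218.]), 0.95), (array([112., 260., 238., 282.]), 0.68)]
side clips [(array([260., 296., 472., 479.]), 0.82)]
side plate [(array([257., 297., 470., 480.]), 0.74)]
side stop [(array([263., 298., 472., 480.]), 0.64)]
top cell [(array([190., 271., 240., 303.]), 0.84), (array([240., 188., 277., 228.]), 0.77), (array([232., 351., 264., 378.]), 0.58)]
top rest [(array([187., 253., 253., 319.]), 0.63)]
top board [(array([376., 167., 548., 316.]), 0.76)]
top seat [(array([376., 169., 546., 318.]), 0.61)]
top tin [(array([243., 106., 277., 141.]), 0.88)]
top clips [(array([372., 170., 548., 320.]), 0.7), (array([383.,  88., 470., 146.]), 0.6)]
top plate [(array([377., 169., 550., 319.]), 0.86)
[... 1234 characters left out ...]
18e+02],
       [ 1.46221955e-02, -6.76407371e-01, -7.36382550e-01,
         6.37473954e+02],
       [ 0.00000000e+00,  0.00000000e+00,  0.00000000e+00,
         1.00000000e+00]])}
{'camera_matrix': array([[475.94956308,   0.        , 320.26123642],
       [  0.        , 475.94956308, 236.63443223],
       [  0.        ,   0.        ,   1.        ]]), 'T': array([[ 1.20613109e-02, -9.83822311e-01,  1.78740554e-01,
         4.62298545e+02],
       [-9.99752706e-01, -8.52509715e-03,  2.05389733e-02,
         4.80316160e+01],
       [-1.86829196e-02, -1.78944079e-01, -9.83681841e-01,
         7.08175973e+02],
       [ 0.00000000e+00,  0.00000000e+00,  0.00000000e+00,
         1.00000000e+00]])}
```

View pics/side0.png

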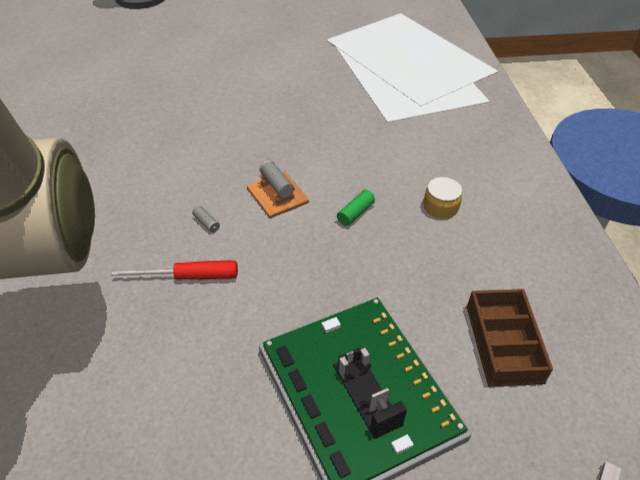

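View pics/top0.png

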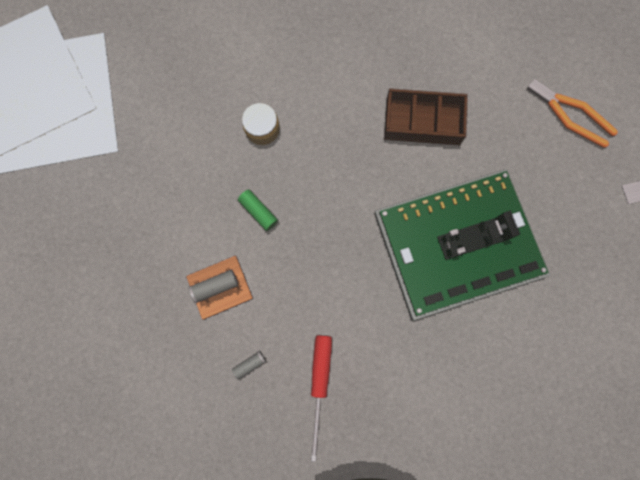

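```bash
python3 - <<'E'
from h import *
t=np.load('top0.npz')['p'];s=np.load('side0.npz')['p']
a=cv2.resize(t[240:330,175:265],(400,400),interpolation=3);b=cv2.resize(s[150:240,235:325],(400,400),interpolation=3)
save('crop1',np.hstack([a,b]))
a=cv2.resize(t[160:325,370:555],(400,357),interpolation=3);b=cv2.resize(s[290:480,255:480],(400,338),interpolation=3)
c=np.zeros((360,800,3),np.uint8);c[:357,:400]=a;c[:338,400:]=b;save('crop2',c)
E
```

```text
(no output)
```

View pics/crop1.png

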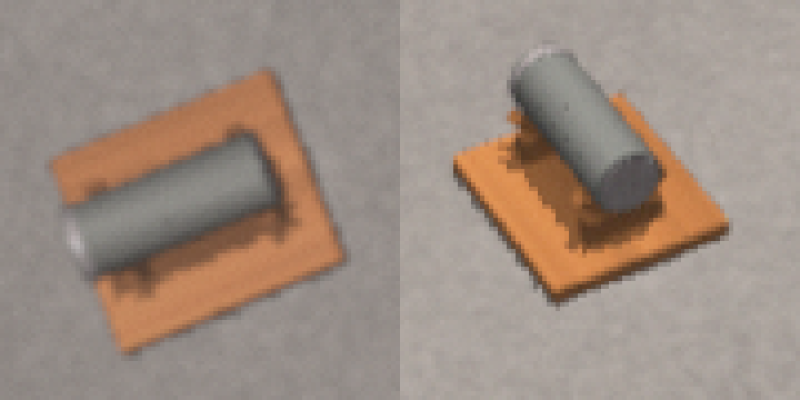

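View pics/crop2.png

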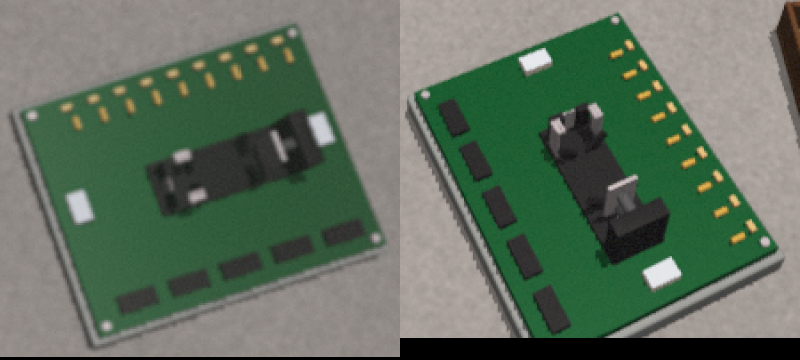

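```bash
python3 - <<'E'
from h import *
for n in ['top','side']:
    z=np.load(n+'0.npz');W=cloud(n,z['d'].astype(float));p=z['p'].astype(int)
    tab=W[(np.abs(W[...,2])<8)];print(n,'table',np.median(tab[:,2]))
    # board: green, near (z 20..35)
    g=(p[...,1]>p[...,0]+25)&(p[...,1]>p[...,2]+15)
    m=g&(W[...,2]>18)&(W[...,2]<36)&(W[...,1]<0)
    P=W[m];r=cv2.minAreaRect(P[:,:2].astype(np.float32));print('board',r,np.median(P[:,2]),len(P))
    # cell
    bb={'top':(185,250,255,320),'side':(246,155,312,217)}[n]
    R=np.zeros_like(m);R[bb[1]:bb[3],bb[0]:bb[2]]=1
    m=R&(W[...,2]>35)&(W[...,2]<55)
    P=W[m];c=P[:,:2].mean(0);u,s,v=np.linalg.svd(P[:,:2]-c);q=(P[:,:2]-c)@v.T
    print('cell c',c,'dir',v[0],q.min(0),q.max(0),np.percentile(P[:,2],[50,95,99]))
    m=R&(W[...,2]>3)&(W[...,2]<13);P=W[m];print('rest',cv2.minAreaRect(P[:,:2].astype(np.float32)))
E
```

```text
top table -0.6555230475408393
board ((581.5653686523438, -143.67974853515625), (158.84609985351562, 199.61822509765625), 18.449995040893555) 25.188174709829866 10700
cell c [511.89570882 211.84299054] dir [ 0.40413112 -0.91470107] [-33.42976652 -11.65843046] [32.43554749 14.46574322] [44.11586612 47.06378922 47.69713111]
rest ((522.2517700195312, 215.3240966796875), (97.03129577636719, 80.50775146484375), 23.461917877197266)
side table 1.8121872685634344
board ((582.7979125976562, -143.96328735351562), (164.66087341308594, 203.24978637695312), 18.31159210205078) 27.476901546657245 16120
cell c [511.42688116 204.93914427] dir [ 0.42762437 -0.90395652] [-39.31989169 -15.54858785] [29.41049417 10.75397354] [45.86330339 49.29100773 50.01676318]
rest ((514.5110473632812, 233.71780395507812), (152.04470825195312, 109.14006805419922), 83.60773468017578)
```

The candidates in the top picture are the grey cell on the orange rest (215,287), the green cell (257,210) and a small grey one (249,365). The one on the rest fits, since it is grey, the larger of the two greys and lies in the rest. Its light nub end points to +y. Next I measure the holder.

```bash
python3 - <<'E'
from h import *
for n in ['top','side']:
    z=np.load(n+'0.npz');W=cloud(n,z['d'].astype(float));p=z['p'].astype(int)
    W[...,2]-= {'top':-0.7,'side':1.8}[n]
    a=np.radians(18.4);o=np.array([582.2,-143.8]);ex=np.array([np.cos(a),np.sin(a)]);ey=np.array([-np.sin(a),np.cos(a)])
    B=np.stack([(W[...,:2]-o)@ex,(W[...,:2]-o)@ey,W[...,2]],-1)
    near=(abs(B[...,0])<40)&(abs(B[...,1])<80)
    for lo,hi in [(28,33),(33,40),(40,48),(48,55),(55,61),(61,66),(66,75)]:
        m=near&(B[...,2]>lo)&(B[...,2]<hi);P=B[m]
        for s in ['neg','pos']:
            Q=P[P[:,1]<-10] if s=='neg' else P[P[:,1]>=-10]
            if len(Q)>2:print(n,lo,hi,s,len(Q),'x',np.percentile(Q[:,0],[2,50,98]).round(1),'y',np.percentile(Q[:,1],[2,50,98]).round(1))
    # full board edge: z 18..30
    m=(B[...,2]>20)&(B[...,2]<31)&(abs(B[...,0])<100)&(abs(B[...,1])<120);Q=B[m];print('edge',np.percentile(Q[:,0],[.3,99.7]),np.percentile(Q[:,1],[.3,99.7]))
    print(cv2.minAreaRect(Q[:,:2].astype(np.float32)))
E
```

```text
top 28 33 neg 560 x [-32.5  -1.7  26.4] y [-56.8 -26.4 -10.6]
top 28 33 pos 566 x [-29.7  -0.1  32.1] y [-9.4 12.5 75.8]
top 33 40 neg 96 x [-18.2  -4.7  15.8] y [-56.  -35.2 -27.4]
top 33 40 pos 66 x [-16.7   3.   14. ] y [ 0.1 22.4 64.3]
top 40 48 neg 119 x [-18.1  -2.5  16.5] y [-55.7 -38.3 -27.9]
top 40 48 pos 60 x [-17.4  -2.7  15.6] y [ 5.8 28.1 29.5]
top 48 55 neg 70 x [-18.3  -2.9  16.7] y [-56.8 -54.2 -37.6]
top 48 55 pos 70 x [-16.5  -2.6  13.9] y [20.3 26.7 29.3]
top 55 61 neg 99 x [-16.8  -0.5  16. ] y [-55.3 -52.3 -37.7]
top 55 61 pos 74 x [-16.6  -0.2  15.7] y [12.5 17.5 22.2]
top 61 66 neg 257 x [-17.5  -0.5  16.5] y [-66.4 -59.1 -37.9]
top 66 75 neg 50 x [-9.5  0.   9.4] y [-58.2 -38.9 -37.8]
edge [-80.13861118  79.16898716] [-99.77246439  99.95892066]
((-0.97344970703125, 0.8510818481445312), (207.4720458984375, 168.35560607910156), 89.70722198486328)
side 28 33 neg 636 x [-19.6  -8.2  23.3] y [-68.1 -24.5 -10.6]
side 28 33 pos 773 x [-19.6  -1.   16.5] y [-9.5  6.6 78.9]
side 33 40 neg 130 x [-19.4  -9.   14.6] y [-68.2 -67.  -30.2]
side 33 40 pos 157 x [-18.    3.6  13.6] y [ 4.  12.7 77.4]
side 40 48 neg 195 x [-19.4  -8.   15.1] y [-68.2 -63.7 -29.8]
side 40 48 pos 139 x [-18.2   3.5  15. ] y [ 4.6 15.2 26.8]
side 48 55 neg 120 x [-19.5  -6.4  14.9] y [-68.3 -67.4 -41.3]
side 48 55 pos 108 x [-18.2  -0.3  13.7] y [10.4 24.8 27.8]
side 55 61 neg 205 x [-19.3  -3.3  14. ] y [-68.2 -52.7 -41.2]
side 55 61 pos 111 x [-18.  -11.9  14.8] y [10.3 15.1 20.6]
side 61 66 neg 423 x [-18.8  -2.1  15.5] y [-68.  -61.7 -41.7]
side 66 75 neg 74 x [-13.5  -1.2   9.5] y [-66.9 -41.6 -39.3]
edge [-81.45041904  78.24800599] [-101.37427503   98.1724031 ]
((-2.6355361938476562, -2.4866943359375), (167.2909393310547, 204.79541015625), 0.36501139402389526)
```

```bash
cat > plan.py <<'E'
import numpy as np,sys
def plan(p0,yaw0,p1,yaw1,n):
    d=(np.array(p1)-p0)/n;dy=(yaw1-yaw0)/n
    for i in range(n):
        a=np.radians(yaw0+i*dy)
        print('{"dr":[0,0,%.2f],"delta_pos":[%.2f,%.2f,%.3f],"hand":1},'%(-dy/10,(d[0]*np.cos(a)+d[1]*np.sin(a))/50,(d[0]*np.sin(a)-d[1]*np.cos(a))/50,-d[2]/50))
E
python3 - <<'E'
from plan import plan
plan([121.6,-510.7,231.3],13.4,[512,205,231.3],113.5,20)
E
```

```text
{"dr":[0,0,-0.50],"delta_pos":[0.55,-0.61,-0.000],"hand":1},
{"dr":[0,0,-0.50],"delta_pos":[0.60,-0.56,-0.000],"hand":1},
{"dr":[0,0,-0.50],"delta_pos":[0.64,-0.50,-0.000],"hand":1},
{"dr":[0,0,-0.50],"delta_pos":[0.68,-0.44,-0.000],"hand":1},
{"dr":[0,0,-0.50],"delta_pos":[0.72,-0.38,-0.000],"hand":1},
{"dr":[0,0,-0.50],"delta_pos":[0.75,-0.32,-0.000],"hand":1},
{"dr":[0,0,-0.50],"delta_pos":[0.78,-0.25,-0.000],"hand":1},
{"dr":[0,0,-0.50],"delta_pos":[0.79,-0.18,-0.000],"hand":1},
{"dr":[0,0,-0.50],"delta_pos":[0.81,-0.11,-0.000],"hand":1},
{"dr":[0,0,-0.50],"delta_pos":[0.81,-0.04,-0.000],"hand":1},
{"dr":[0,0,-0.50],"delta_pos":[0.81,0.03,-0.000],"hand":1},
{"dr":[0,0,-0.50],"delta_pos":[0.81,0.10,-0.000],"hand":1},
{"dr":[0,0,-0.50],"delta_pos":[0.80,0.17,-0.000],"hand":1},
{"dr":[0,0,-0.50],"delta_pos":[0.78,0.24,-0.000],"hand":1},
{"dr":[0,0,-0.50],"delta_pos":[0.76,0.31,-0.000],"hand":1},
{"dr":[0,0,-0.50],"delta_pos":[0.73,0.37,-0.000],"hand":1},
{"dr":[0,0,-0.50],"delta_pos":[0.69,0.43,-0.000],"hand":1},
{"dr":[0,0,-0.50],"delta_pos":[0.65,0.49,-0.000],"hand":1},
{"dr":[0,0,-0.50],"delta_pos":[0.60,0.55,-0.000],"hand":1},
{"dr":[0,0,-0.50],"delta_pos":[0.55,0.60,-0.000],"hand":1},
```

Emit:
servo_tool(motion=[{"dr": [0, 0, -0.5], "delta_pos": [0.55, -0.61, 0], "hand": 1}, {"dr": [0, 0, -0.5], "delta_pos": [0.6, -0.56, 0], "hand": 1}, {"dr": [0, 0, -0.5], "delta_pos": [0.64, -0.5, 0], "hand": 1}, {"dr": [0, 0, -0.5], "delta_pos": [0.68, -0.44, 0], "hand": 1}, {"dr": [0, 0, -0.5], "delta_pos": [0.72, -0.38, 0], "hand": 1}, {"dr": [0, 0, -0.5], "delta_pos": [0.75, -0.32, 0], "hand": 1}, {"dr": [0, 0, -0.5], "delta_pos": [0.78, -0.25, 0], "hand": 1}, {"dr": [0, 0, -0.5], "delta_pos": [0.79, -0.18, 0], "hand": 1}, {"dr": [0, 0, -0.5], "delta_pos": [0.81, -0.11, 0], "hand": 1}, {"dr": [0, 0, -0.5], "delta_pos": [0.81, -0.04, 0], "hand": 1}])

```text
time_s: 2.15
eef_pos: [317.5, -141.6, 231.5]
ee_rot: [0.002, 0.845, 0.535, 0.0]
force: [0.6, -0.5, 0.3]
grip_width: 0.999
```

Emit:
servo_tool(motion=[{"dr": [0, 0, -0.5], "delta_pos": [0.81, 0.03, 0], "hand": 1}, {"dr": [0, 0, -0.5], "delta_pos": [0.81, 0.1, 0], "hand": 1}, {"dr": [0, 0, -0.5], "delta_pos": [0.8, 0.17, 0], "hand": 1}, {"dr": [0, 0, -0.5], "delta_pos": [0.78, 0.24, 0], "hand": 1}, {"dr": [0, 0, -0.5], "delta_pos": [0.76, 0.31, 0], "hand": 1}, {"dr": [0, 0, -0.5], "delta_pos": [0.73, 0.37, 0], "hand": 1}, {"dr": [0, 0, -0.5], "delta_pos": [0.69, 0.43, 0], "hand": 1}, {"dr": [0, 0, -0.5], "delta_pos": [0.65, 0.49, 0], "hand": 1}, {"dr": [0, 0, -0.5], "delta_pos": [0.45, 0.45, 0], "hand": 1}, {"dr": [0, 0, -0.3], "delta_pos": [0.3, 0.45, 0], "hand": 1}, {"dr": [0, 0, 0], "delta_pos": [0, 0, 0], "hand": 1}])

```text
time_s: 3.52
eef_pos: [500.1, 214.8, 231.8]
ee_rot: [0.004, 0.54, 0.842, -0.0]
force: [0.6, 0.2, -0.5]
grip_width: 0.999
```

```bash
python3 - <<'E'
from h import *
s=ctrl.sense();print(s['eef_pos'],s['ee_rot'],s['time_s'])
c=get_calibration('wrist');p,d=capture('wrist');save('w1',p);np.savez('w1.npz',p=p,d=d,K=c['camera_matrix'],T=c['T']);print(c)
r=outline_of('wrist','cell')
for x in r:print(x['score'],x['bbox'])
np.save('w1m.npy',r[0]['pixels'])
E
```

```text
[500.12409295 214.81485303 231.76511409] [ 4.17785235e-03  5.40058219e-01  8.41617263e-01 -2.19588168e-04] 3.525
{'camera_matrix': array([[371.64829954,   0.        , 327.6128786 ],
       [  0.        , 371.64829954, 234.18905392],
       [  0.        ,   0.        ,   1.        ]]), 'T': array([[ 9.09101298e-01,  3.94860877e-01,  1.32739286e-01,
         4.66743977e+02],
       [ 4.16535574e-01, -8.66022474e-01, -2.76592099e-01,
         2.84792850e+02],
       [ 5.73980656e-03,  3.06740871e-01, -9.51775758e-01,
         3.73605601e+02],
       [ 0.00000000e+00,  0.00000000e+00,  0.00000000e+00,
         1.00000000e+00]])}
0.83 [326.1, 174.5, 358.0, 247.7]
0.77 [208.6, 179.5, 232.8, 226.6]
0.55 [378.9, 274.0, 443.8, 315.3]
```

View pics/w1.png

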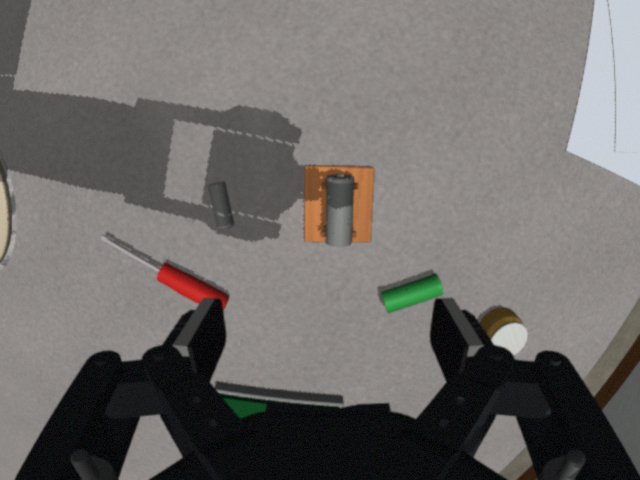

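The wrist picture shows the cell on the orange rest at about (340,210), with its nub end at (340,178) towards +y. I measure it next.

```bash
cat >> h.py <<'E'
def fcloud(d,K,T):
    v,u=np.mgrid[0:480,0:640];a=(u-K[0,2])/K[0,0];b=(v-K[1,2])/K[1,1];th=np.hypot(a,b)+1e-9
    P=np.stack([np.tan(th)*a/th*d,np.tan(th)*b/th*d,d],-1);W=P@T[:3,:3].T+T[:3,3];W[d==0]=np.nan;return W
E
python3 - <<'E'
from h import *
z=np.load('w1.npz');W=fcloud(z['d'].astype(float),z['K'],z['T']);p=z['p'].astype(int)
R=np.zeros((480,640),bool);R[160:250,298:380]=1
t=W[150:260,260:420][...,2];print('table',np.nanmedian(t))
z0=np.nanmedian(t)
or_=(p[...,0]>p[...,2]+50)&R
m=or_&(abs(W[...,2]-z0-8)<4);print('rest',cv2.minAreaRect(W[m][:,:2].astype(np.float32)),np.median(W[m][:,2]),m.sum())
m=R&(W[...,2]>z0+37);P=W[m];r=cv2.minAreaRect(P[:,:2].astype(np.float32));print('cell',r,np.percentile(P[:,2],99))
print(P[:,:2].mean(0))
E
```

```text
table 0.27926829098939265
rest ((514.4266967773438, 211.36691284179688), (69.33235931396484, 79.62920379638672), 23.30812644958496) 7.772109917595657 3156
cell ((513.2627563476562, 213.1864013671875), (24.414125442504883, 66.1351318359375), 23.61433982849121) 47.84355587523267
[512.72826572 213.77361182]
```

```bash
cat > go.py <<'E'
import sys;from rig import ctrl;import numpy as np
from scipy.spatial.transform import Rotation as R
# target: x y z yaw(tool x) [pitch nub-up deg]
t=[float(a) for a in sys.argv[1:]]
s=ctrl.sense();q=s['ee_rot'];C=R.from_quat([q[1],q[2],q[3],q[0]])
a=np.radians(t[3]);M=np.array([[np.cos(a),np.sin(a),0],[np.sin(a),-np.cos(a),0],[0,0,-1]]).T
M=np.array([[np.cos(a),np.sin(a),0],[np.sin(a),-np.cos(a),0],[0,0,-1.]])
G=R.from_matrix(M) # columns: x,y,z
if len(t)>4: G=G*R.from_euler('y',t[4],degrees=True)
print('pos',s['eef_pos'].round(2),'F',s['force'].round(2),'t',s['time_s'],'w',round(s['grip_width'],3))
print('dr',((C.inv()*G).as_rotvec(degrees=True)/10).round(3),'dpos',(C.inv().apply(np.array(t[:3])-s['eef_pos'])/50).round(3))
E
python3 go.py 513.9 212 80 113.4;python3 go.py 513.9 212 23 113.4
```

```text
pos [499.58 213.6  232.03] F [-0.46  0.1   0.01] t 3.625 w 0.998
dr [0.023 0.042 0.11 ] dpos [-0.125  0.235  3.043]
pos [499.58 213.6  232.03] F [-0.46  0.1   0.01] t 3.625 w 0.998
dr [0.023 0.042 0.11 ] dpos [-0.117  0.231  4.183]
```

Emit:
servo_tool(motion=[{"dr": [0.02, 0.04, 0.11], "delta_pos": [-0.06, 0.23, 0.7], "hand": 1}, {"dr": [0, 0, 0], "delta_pos": [-0.04, 0, 0.8], "hand": 1}, {"dr": [0, 0, 0], "delta_pos": [0, 0, 0.8], "hand": 1}, {"dr": [0, 0, 0], "delta_pos": [0, 0, 0.5], "hand": 1}, {"dr": [0, 0, 0], "delta_pos": [0, 0, 0], "hand": 1}])

```text
time_s: 4.25
eef_pos: [512.2, 209.5, 90.6]
ee_rot: [0.002, 0.552, 0.834, 0.001]
force: [1.2, -0.1, 0.7]
grip_width: 1.001
```

```bash
python3 go.py 513.9 212 23 113.4
```

```text
pos [512.23 209.55  90.64] F [ 1.2  -0.11  0.74] t 4.25 w 1.001
dr [ 0.019  0.009 -0.046] dpos [0.034 0.045 1.353]
```

Emit:
servo_tool(motion=[{"dr": [0.02, 0.01, -0.05], "delta_pos": [0.04, 0.04, 0.4], "hand": 1}, {"dr": [0, 0, 0], "delta_pos": [0, 0, 0.5], "hand": 1}, {"dr": [0, 0, 0], "delta_pos": [0, 0, 0.3], "hand": 1}, {"dr": [0, 0, 0], "delta_pos": [0, 0, 0.1], "hand": 1}, {"dr": [0, 0, 0], "delta_pos": [0, 0, 0], "hand": 1}])

```text
time_s: 4.88
eef_pos: [515.5, 212.1, 25.9]
ee_rot: [0.002, 0.549, 0.836, 0.002]
force: [0.7, 0.4, 0.5]
grip_width: 1.001
```

```bash
python3 go.py 513.9 212 23 113.4
```

```text
pos [515.46 212.08  25.92] F [0.72 0.38 0.54] t 4.875 w 1.001
dr [0.031 0.006 0.002] dpos [ 0.011 -0.03   0.058]
```

Emit:
servo_tool(motion=[{"dr": [0.03, 0, 0], "delta_pos": [0.01, -0.03, 0.06], "hand": 1}, {"dr": [0, 0, 0], "delta_pos": [0, 0, 0], "hand": 0.6}, {"dr": [0, 0, 0], "delta_pos": [0, 0, 0], "hand": 0.3}, {"dr": [0, 0, 0], "delta_pos": [0, 0, 0], "hand": 0}, {"dr": [0, 0, 0], "delta_pos": [0, 0, 0], "hand": 0}, {"dr": [0, 0, 0], "delta_pos": [0, 0, 0], "hand": 0}, {"dr": [0, 0, 0], "delta_pos": [0, 0, 0], "hand": 0}], squeeze=70)

```text
time_s: 5.75
eef_pos: [514.2, 212.0, 24.8]
ee_rot: [0.001, 0.549, 0.836, 0.0]
force: [-1.1, -0.3, 0.1]
grip_width: 0.275
```

```bash
python3 go.py 513.9 212 23 113.4
```

```text
pos [514.24 211.98  24.78] F [-1.05 -0.34  0.12] t 5.75 w 0.275
dr [0.009 0.01  0.004] dpos [ 0.003 -0.006  0.036]
```

Emit:
servo_tool(motion=[{"dr": [0, 0, 0], "delta_pos": [0, 0, 0], "hand": 0}, {"dr": [0, 0, 0], "delta_pos": [0, 0, -0.3], "hand": 0}, {"dr": [0, 0, 0], "delta_pos": [0, 0, -0.6], "hand": 0}, {"dr": [0, 0, 0], "delta_pos": [0, 0, -0.8], "hand": 0}, {"dr": [0, 0, 0], "delta_pos": [0, 0, -0.6], "hand": 0}, {"dr": [0, 0, 0], "delta_pos": [0, 0, -0.3], "hand": 0}, {"dr": [0, 0, 0], "delta_pos": [0, 0, 0], "hand": 0}])

```text
time_s: 6.62
eef_pos: [514.2, 212.3, 161.8]
ee_rot: [0.002, 0.549, 0.836, 0.001]
force: [-0.3, -0.6, -1.3]
grip_width: 0.277
```

```bash
python3 go.py 560 -50 150 108.4; python3 - <<'E'
from h import *
c=get_calibration('wrist');p,d=capture('wrist');save('w2',p);np.savez('w2.npz',p=p,d=d,K=c['camera_matrix'],T=c['T'])
E
```

```text
pos [514.16 212.28 161.75] F [-0.26 -0.63 -1.31] t 6.625 w 0.277
dr [0.023 0.01  0.502] dpos [-5.177 -1.245  0.24 ]
```

View pics/w2.png

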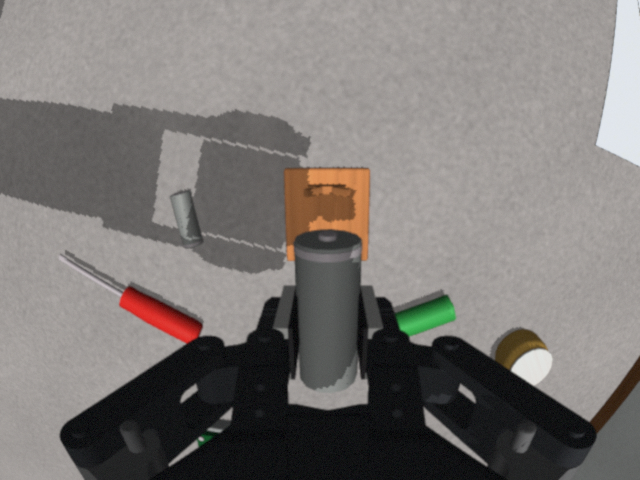

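```bash
python3 - <<'E'
from h import *
from scipy.spatial.transform import Rotation as R
z=np.load('w2.npz');W=fcloud(z['d'].astype(float),z['K'],z['T'])
s=ctrl.sense();q=s['ee_rot'];C=R.from_quat([q[1],q[2],q[3],q[0]])
L=(W-s['eef_pos'])@C.as_matrix()  # tool frame
m=(abs(L[...,1])<10)&(abs(L[...,0])<45)&(L[...,2]<0)&(L[...,2]>-40)
P=L[m]; print(m.sum())
for x in range(-35,40,5):
    k=abs(P[:,0]-x)<2.5; k&=abs(P[:,1])<9
    if k.sum()>3:
        Q=P[k];print(x,k.sum(),'top z',np.percentile(Q[:,2],[2,10]).round(1),'y at top',np.median(Q[Q[:,2]<np.percentile(Q[:,2],10)][:,1]).round(1))
m2=(abs(L[...,1])<16)&(L[...,2]<-0)&(L[...,2]>-40);Q=L[m2];print('xrange',np.percentile(Q[:,0],[.2,.5,1,99,99.5,99.8]))
E
python3 -c "
from plan import plan
plan([514.2,212.3,161.8],113.4,[609,-225,155],108.4,10)"
```

```text
8177
-30 302 top z [-23.1 -22.6] y at top 0.5
-25 378 top z [-23.2 -22.7] y at top 0.7
-20 405 top z [-23.2 -22.8] y at top 0.0
-15 422 top z [-23.2 -22.8] y at top 0.0
-10 454 top z [-23.3 -22.8] y at top 0.2
-5 475 top z [-23.1 -22.8] y at top 0.6
0 497 top z [-23.5 -22.9] y at top 0.4
5 529 top z [-23.4 -22.8] y at top 0.0
10 556 top z [-23.3 -22.8] y at top 0.4
15 581 top z [-23.3 -22.9] y at top 0.4
20 606 top z [-23.4 -22.9] y at top -0.3
25 645 top z [-23.4 -22.9] y at top 0.0
30 701 top z [-23.7 -23.1] y at top 0.0
35 898 top z [-22.3 -20.6] y at top -0.3
xrange [-31.56589141 -31.02042747 -30.49622442  34.097302    34.68403883
  34.89349642]
{"dr":[0,0,0.05],"delta_pos":[-0.88,-0.17,0.014],"hand":1},
{"dr":[0,0,0.05],"delta_pos":[-0.88,-0.17,0.014],"hand":1},
{"dr":[0,0,0.05],"delta_pos":[-0.88,-0.16,0.014],"hand":1},
{"dr":[0,0,0.05],"delta_pos":[-0.88,-0.15,0.014],"hand":1},
{"dr":[0,0,0.05],"delta_pos":[-0.88,-0.14,0.014],"hand":1},
{"dr":[0,0,0.05],"delta_pos":[-0.88,-0.13,0.014],"hand":1},
{"dr":[0,0,0.05],"delta_pos":[-0.89,-0.13,0.014],"hand":1},
{"dr":[0,0,0.05],"delta_pos":[-0.89,-0.12,0.014],"hand":1},
{"dr":[0,0,0.05],"delta_pos":[-0.89,-0.11,0.014],"hand":1},
{"dr":[0,0,0.05],"delta_pos":[-0.89,-0.10,0.014],"hand":1},
```

Emit:
servo_tool(motion=[{"dr": [0, 0, 0.05], "delta_pos": [-0.5, -0.1, 0], "hand": 0}, {"dr": [0, 0, 0.05], "delta_pos": [-0.88, -0.17, 0], "hand": 0}, {"dr": [0, 0, 0.05], "delta_pos": [-0.88, -0.16, 0.02], "hand": 0}, {"dr": [0, 0, 0.05], "delta_pos": [-0.88, -0.15, 0.02], "hand": 0}, {"dr": [0, 0, 0.05], "delta_pos": [-0.88, -0.14, 0.02], "hand": 0}, {"dr": [0, 0, 0.05], "delta_pos": [-0.88, -0.13, 0.02], "hand": 0}, {"dr": [0, 0, 0.05], "delta_pos": [-0.89, -0.13, 0.02], "hand": 0}, {"dr": [0, 0, 0.05], "delta_pos": [-0.89, -0.12, 0], "hand": 0}, {"dr": [0, 0, 0.05], "delta_pos": [-0.89, -0.11, 0], "hand": 0}, {"dr": [0, 0, 0.05], "delta_pos": [-0.8, -0.1, 0], "hand": 0}, {"dr": [0, 0, 0], "delta_pos": [-0.4, 0, 0], "hand": 0}, {"dr": [0, 0, 0], "delta_pos": [0, 0, 0], "hand": 0}])

```text
time_s: 8.18
eef_pos: [605.1, -233.2, 134.4]
ee_rot: [-0.013, 0.586, 0.81, -0.004]
force: [0.5, 0.3, -2.3]
grip_width: 0.275
```

```bash
python3 go.py 609 -225 150 108.4; python3 - <<'E'
from h import *
c=get_calibration('wrist');s=ctrl.sense();p,d=capture('wrist');save('w3',p);np.savez('w3.npz',p=p,d=d,K=c['camera_matrix'],T=c['T'],e=s['eef_pos'],q=s['ee_rot'])
E
```

```text
pos [ 605.05 -233.24  134.35] F [ 0.48  0.33 -2.29] t 8.175 w 0.275
dr [-0.125 -0.096 -0.011] dpos [ 0.137  0.12  -0.313]
```

View pics/w3.png

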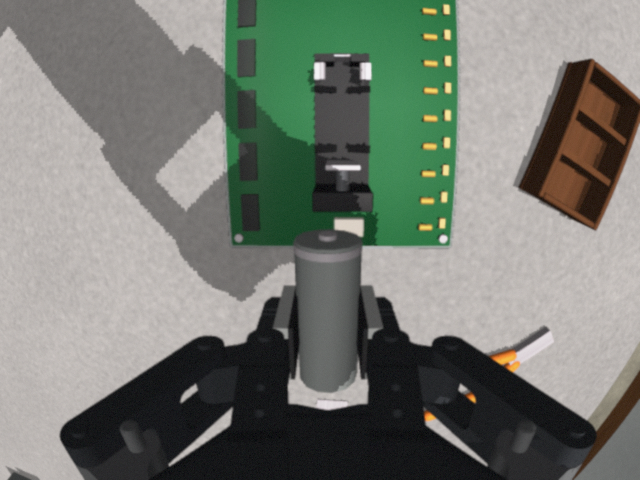

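The wrist picture shows the whole holder: clips at (319,71) and (366,71), plate at (343,168), block at (343,197). I locate these in world coordinates.

```bash
python3 - <<'E'
from h import *
z=np.load('w3.npz');W=fcloud(z['d'].astype(float),z['K'],z['T']);p=z['p'].astype(int)
g=(p[...,1]>p[...,0]+20)&(p[...,1]>p[...,2]+15)&(abs(W[...,2]-26)<5)
print('board z',np.nanmedian(W[g][:,2])); bz=np.nanmedian(W[g][:,2])-26; print('table z',np.nanmedian(W[60:130,480:530,2]))
# board edges: left/right lines of the green -> yaw
pts=W[g][:,:2]
best=None
r=cv2.minAreaRect(pts.astype(np.float32));print(r)
a0=18.4
# refine yaw using edge lines
def edge(side,a):
    ex=np.array([np.cos(np.radians(a)),np.sin(np.radians(a))]);ey=np.array([-ex[1],ex[0]])
    X=(pts-[582,-144])@ex;Y=(pts-[582,-144])@ey
    L=[]
    for y in np.arange(-95,60,4):
        k=abs(Y-y)<2
        if k.sum()>10:L.append((y,np.percentile(X[k],99.5 if side>0 else .5)))
    L=np.array(L);f=np.polyfit(L[:,0],L[:,1],1);return f
for sd in (1,-1):
    f=edge(sd,a0);print('edge',sd,'slope deg',np.degrees(f[0]),'off',f[1])
a=18.4;ex=np.array([np.cos(np.radians(a)),np.sin(np.radians(a))]);ey=np.array([-ex[1],ex[0]])
X=(W[...,:2]-[582,-144])@ex;Y=(W[...,:2]-[582,-144])@ey;Z=W[...,2]-bz
def st(n,m):print(n,m.sum(),'X',np.percentile(X[m],[1,5,50,95,99]).round(1),'Y',np.percentile(Y[m],[1,5,50,95,99]).round(1),'Z',np.median(Z[m]).round(1))
near=(abs(X)<30)
st('block',near&(abs(Z-64)<1.5)&(Y<-40))
st('plate',near&(Z>67)&(Z<73)&(Y<-20)&(Y>-52))
cl=near&(abs(Z-59)<2)&(Y>0)
st('clip+',cl&(X>0));st('clip-',cl&(X<0))
st('wall',near&(abs(Z-52)<2)&(Y>15))
st('base',near&(abs(Z-30)<1.2)&(Y>-18)&(Y<3)&(p.sum(-1)<160))
for y0 in(-62,-55):pass
E
```

```text
board z 25.809670507777952
table z -0.00667440521857543
((586.0616455078125, -154.86187744140625), (161.02085876464844, 178.8826446533203), 18.552684783935547)
edge 1 slope deg -0.028570608498102033 off 79.70022689794483
edge -1 slope deg -0.13561095871606346 off -78.74766145536037
block 1196 X [-17.2 -15.5   0.4  16.5  18.1] Y [-67.1 -66.7 -61.1 -55.7 -55.5] Z 64.0
plate 213 X [-8.8 -8.2  0.7  9.5 10.3] Y [-42.1 -42.  -40.3 -39.  -38.8] Z 69.9
clip+ 187 X [10.2 10.8 13.7 16.6 16.7] Y [10.9 11.3 15.7 20.6 20.8] Z 58.6
clip- 186 X [-16.  -15.9 -12.4  -9.7  -9.5] Y [10.8 11.2 15.8 20.4 20.7] Z 58.5
wall 278 X [-12.8 -12.1  -4.   13.6  14.3] Y [22.6 23.  25.4 27.7 28.1] Z 51.9Traceback (most recent call last):
  File "<stdin>", line 30, in <module>
  File "<stdin>", line 23, in st
    return _quantile_unchecked(
        a, q, axis, out, overwrite_input, method, keepdims, weights)
    return _ureduce(a,
                    func=_quantile_ureduce_func,
    ...<5 lines>...
                    overwrite_input=overwrite_input,
                    method=method)
    r = func(a, **kwargs)
    result = _quantile(arr,
                       quantiles=q,
    ...<2 lines>...
                       out=out,
                       weights=wgt)
    slices_having_nans = np.isnan(arr[-1, ...])
                                  ~~~^^^^^^^^^
IndexError: index -1 is out of bounds for axis 0 with size 0
```

```bash
python3 go.py 583.3 -146 115 108.5
```

```text
pos [ 604.89 -232.33  134.42] F [ 0.33  0.19 -1.31] t 8.225 w 0.274
dr [-0.127 -0.099 -0.016] dpos [1.768 0.142 0.416]
```

Emit:
servo_tool(motion=[{"dr": [-0.12, -0.1, 0], "delta_pos": [0.4, 0.14, 0], "hand": 0}, {"dr": [0, 0, 0], "delta_pos": [0.6, 0, 0.1], "hand": 0}, {"dr": [0, 0, 0], "delta_pos": [0.5, 0, 0.2], "hand": 0}, {"dr": [0, 0, 0], "delta_pos": [0.27, 0, 0.1], "hand": 0}, {"dr": [0, 0, 0], "delta_pos": [0, 0, 0], "hand": 0}, {"dr": [0, 0, 0], "delta_pos": [0, 0, 0], "hand": 0}])

```text
time_s: 8.98
eef_pos: [581.4, -138.6, 112.3]
ee_rot: [-0.002, 0.584, 0.812, -0.0]
force: [-0.1, 0.4, -2.0]
grip_width: 0.278
```

```bash
python3 go.py 583.3 -146 61 108.5
```

```text
pos [ 581.39 -138.6   112.28] F [-0.07  0.43 -2.01] t 8.975 w 0.278
dr [-0.017 -0.014  0.008] dpos [-0.155 -0.008  1.025]
```

Emit:
servo_tool(motion=[{"dr": [-0.02, -0.01, 0.01], "delta_pos": [-0.15, -0.01, 0.3], "hand": 0}, {"dr": [0, 0, 0], "delta_pos": [0, 0, 0.4], "hand": 0}, {"dr": [0, 0, 0], "delta_pos": [0, 0, 0.2], "hand": 0}, {"dr": [0, 0, 0], "delta_pos": [0, 0, 0.08], "hand": 0}, {"dr": [0, 0, 0], "delta_pos": [0, 0, 0], "hand": 0}, {"dr": [0, 0, 0], "delta_pos": [0, 0, 0], "hand": 0}])

```text
time_s: 9.72
eef_pos: [584.2, -149.9, 60.5]
ee_rot: [0.001, 0.586, 0.81, 0.001]
force: [0.1, -0.0, -0.6]
grip_width: 0.276
```

```bash
python3 go.py 583.3 -146 61 108.5; python3 - <<'E'
from h import *
for n in ['side','wrist']:
    p,d=capture(n)
    if n=='side': p=cv2.resize(p[270:480,200:480],(800,600),interpolation=3)
    save(n+'4',p)
E
```

```text
pos [ 584.24 -149.89   60.47] F [ 0.11 -0.03 -0.63] t 9.725 w 0.276
dr [ 0.012  0.006 -0.021] dpos [ 0.08   0.007 -0.011]
```

View pics/side4.png

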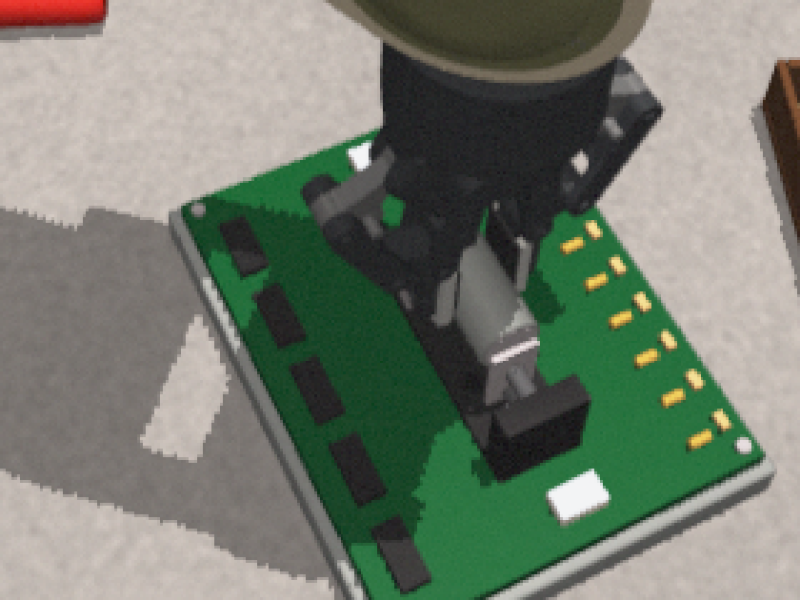

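View pics/wrist4.png

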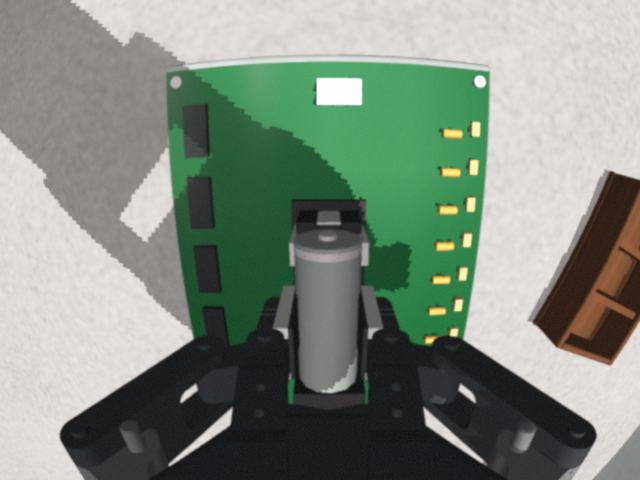

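Emit:
servo_tool(motion=[{"dr": [0.01, 0.01, -0.02], "delta_pos": [-0.04, 0.005, 0], "hand": 0}, {"dr": [0, 0, 0], "delta_pos": [0, 0, 0], "hand": 0}, {"dr": [0, 0, 0], "delta_pos": [0, 0, 0], "hand": 0}])

```text
time_s: 10.2
eef_pos: [584.9, -151.0, 60.8]
ee_rot: [-0.001, 0.584, 0.812, 0.001]
force: [-0.9, 1.3, -0.4]
grip_width: 0.278
```

```bash
cat >> go.py <<'E'
a=np.radians(18.5);ex=np.array([np.cos(a),np.sin(a)]);ey=np.array([-ex[1],ex[0]])
r=s['eef_pos'][:2]-np.array([585.6,-152.8]);f=s['force']
z=C.as_matrix()[:,0]
print('cell rel seat x %.2f y %.2f axis z %.2f  nubpitch %.2f deg | F bx %.2f by %.2f z %.2f'%(r@ex+.2,r@ey+.8,s['eef_pos'][2]+9.7,np.degrees(np.arcsin(z[2])),f[:2]@ex,f[:2]@ey,f[2]))
E
python3 go.py 586 -157 61 108.5
```

```text
pos [ 584.93 -151.01   60.77] F [-0.88  1.31 -0.43] t 10.2 w 0.278
dr [ 0.    -0.011  0.002] dpos [-0.12  -0.018 -0.005]
cell rel seat x 0.13 y 2.71 axis z 70.47  nubpitch 0.11 deg | F bx -0.42 by 1.52 z -0.43
```

Emit:
servo_tool(motion=[{"dr": [0, 0, 0], "delta_pos": [-0.05, 0, 0], "hand": 0}, {"dr": [0, 0, 0], "delta_pos": [0, 0, 0], "hand": 0}, {"dr": [0, 0, 0], "delta_pos": [0, 0, 0], "hand": 0}])

```text
time_s: 10.58
eef_pos: [585.5, -152.9, 60.7]
ee_rot: [-0.001, 0.584, 0.812, 0.001]
force: [-0.9, 3.5, -0.6]
grip_width: 0.275
```

```bash
python3 go.py 586 -157 61 108.5
```

```text
pos [ 585.54 -152.87   60.68] F [-0.88  3.52 -0.59] t 10.575 w 0.275
dr [-0.002 -0.019  0.003] dpos [-0.081 -0.017 -0.007]
cell rel seat x 0.12 y 0.75 axis z 70.38  nubpitch 0.19 deg | F bx 0.28 by 3.61 z -0.59
```

Emit:
servo_tool(motion=[{"dr": [0, 0, 0], "delta_pos": [-0.055, 0, 0], "hand": 0}, {"dr": [0, 0, 0], "delta_pos": [0, 0, 0], "hand": 0}, {"dr": [0, 0, 0], "delta_pos": [0, 0, 0], "hand": 0}])

```text
time_s: 10.95
eef_pos: [586.2, -154.9, 60.5]
ee_rot: [-0.002, 0.584, 0.812, 0.001]
force: [-1.2, 4.6, 0.1]
grip_width: 0.276
```

```bash
for i in 1; do python3 go.py 586 -157 61 108.5; done; python3 - <<'E'
from h import *
p,d=capture('side');save('side5',cv2.resize(p[270:480,200:480],(800,600),interpolation=3))
E
python3 go.py 586 -157 61 108.5
```

```text
pos [ 586.18 -154.88   60.53] F [-1.15  4.64  0.13] t 10.95 w 0.276
dr [-0.005 -0.03   0.003] dpos [-0.039 -0.017 -0.01 ]
cell rel seat x 0.09 y -1.36 axis z 70.23  nubpitch 0.30 deg | F bx 0.38 by 4.77 z 0.13
pos [ 586.21 -154.88   60.54] F [-1.24  5.6   0.81] t 11.0 w 0.281
dr [-0.005 -0.03   0.003] dpos [-0.039 -0.017 -0.009]
cell rel seat x 0.12 y -1.36 axis z 70.24  nubpitch 0.30 deg | F bx 0.60 by 5.70 z 0.81
```

View pics/side5.png

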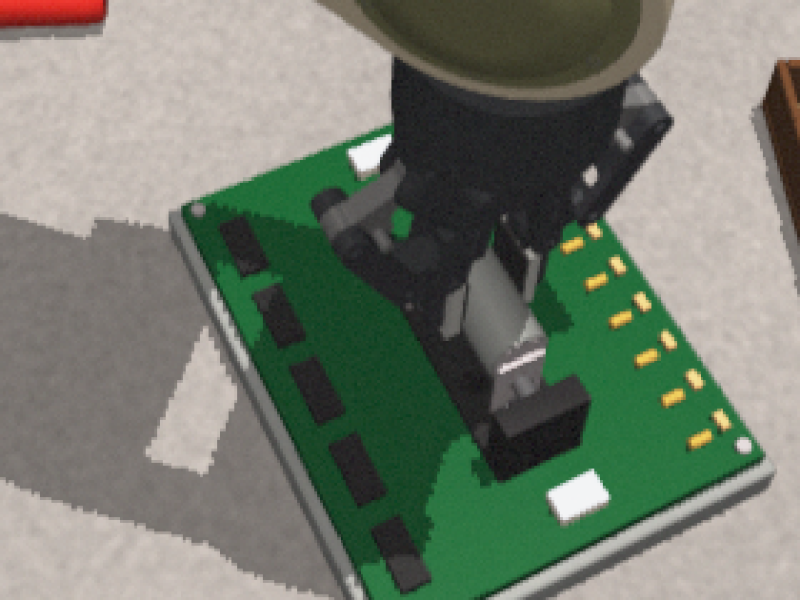

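The force of about 5 N and the position agree on the plate being in by about 4.4 mm. Now I lower in small checked steps.

Emit:
servo_tool(motion=[{"dr": [0, -0.02, 0], "delta_pos": [0, 0, 0.06], "hand": 0}, {"dr": [0, 0, 0], "delta_pos": [0, 0, 0.04], "hand": 0}, {"dr": [0, 0, 0], "delta_pos": [0, 0, 0], "hand": 0}, {"dr": [0, 0, 0], "delta_pos": [0, 0, 0], "hand": 0}], squeeze=90)

```text
time_s: 11.5
eef_pos: [586.4, -154.5, 55.9]
ee_rot: [-0.001, 0.584, 0.812, 0.001]
force: [-1.5, 4.4, 0.9]
grip_width: 0.267
```

```bash
python3 go.py 586 -157 61 108.5
```

```text
pos [ 586.45 -154.52   55.86] F [-1.53  4.44  0.89] t 11.5 w 0.267
dr [-0.001 -0.012  0.003] dpos [-0.044 -0.024 -0.103]
cell rel seat x 0.46 y -1.10 axis z 65.56  nubpitch 0.12 deg | F bx -0.04 by 4.69 z 0.89
```

Emit:
servo_tool(motion=[{"dr": [0, -0.01, 0], "delta_pos": [-0.012, -0.005, 0.05], "hand": 0}, {"dr": [0, 0, 0], "delta_pos": [0, 0, 0.03], "hand": 0}, {"dr": [0, 0, 0], "delta_pos": [0, 0, 0], "hand": 0}, {"dr": [0, 0, 0], "delta_pos": [0, 0, 0], "hand": 0}])

```text
time_s: 12.0
eef_pos: [586.9, -155.2, 53.0]
ee_rot: [0.001, 0.584, 0.812, 0.0]
force: [-1.5, 4.0, 0.9]
grip_width: 0.27
```

```bash
python3 go.py 586 -157 61 108.5
```

```text
pos [ 586.91 -155.19   52.99] F [-1.55  3.97  0.91] t 12.0 w 0.27
dr [0.007 0.003 0.003] dpos [-0.029 -0.029 -0.16 ]
cell rel seat x 0.68 y -1.88 axis z 62.69  nubpitch -0.03 deg | F bx -0.20 by 4.26 z 0.91
```

Emit:
servo_tool(motion=[{"dr": [0, 0, 0], "delta_pos": [0, -0.02, 0.05], "hand": 0}, {"dr": [0, 0, 0], "delta_pos": [0, 0, 0.04], "hand": 0}, {"dr": [0, 0, 0], "delta_pos": [0, 0, 0], "hand": 0}, {"dr": [0, 0, 0], "delta_pos": [0, 0, 0], "hand": 0}])

```text
time_s: 12.5
eef_pos: [586.6, -155.4, 49.2]
ee_rot: [0.001, 0.584, 0.812, 0.001]
force: [-0.9, 4.2, 0.8]
grip_width: 0.272
```

```bash
python3 go.py 586 -157 61 108.5
```

```text
pos [ 586.63 -155.43   49.23] F [-0.88  4.19  0.79] t 12.5 w 0.272
dr [0.018 0.007 0.002] dpos [-0.026 -0.021 -0.235]
cell rel seat x 0.34 y -2.02 axis z 58.93  nubpitch -0.07 deg | F bx 0.49 by 4.25 z 0.79
```

```bash
python3 - <<'E'
from h import *
from scipy.spatial.transform import Rotation as R
c=get_calibration('wrist');s=ctrl.sense();p,d=capture('wrist');W=fcloud(d.astype(float),c['camera_matrix'],np.array(c['T']))
save('w6',cv2.resize(p[180:420,220:440],(550,600),interpolation=3))
p2,d2=capture('side');save('side6',cv2.resize(p2[330:480,290:480],(760,600),interpolation=3))
q=s['ee_rot'];C=R.from_quat([q[1],q[2],q[3],q[0]])
L=(W-s['eef_pos'])@C.as_matrix()
P=L[(abs(L[...,1])<9)&(abs(L[...,0])<45)&(L[...,2]<0)&(L[...,2]>-40)]
for x in range(-30,40,10):
    Q=P[abs(P[:,0]-x)<2.5];print(x,np.percentile(Q[:,2],[2,10]).round(1))
m2=(abs(L[...,1])<8)&(L[...,2]<-5)&(L[...,2]>-40);Q=L[m2];print('xrange',np.percentile(Q[:,0],[.2,.5,1,99,99.5,99.8]))
E
```

```text
-30 [-22.2 -21.7]
-20 [-22.3 -21.7]
-10 [-22.3 -21.7]
0 [-22.4 -21.8]
10 [-22.4 -21.9]
20 [-22.5 -21.9]
30 [-22.7 -22.1]
xrange [-48.4249911  -47.58555475 -46.81780018  34.71984209  34.94711855
  35.10359054]
```

View pics/w6.png

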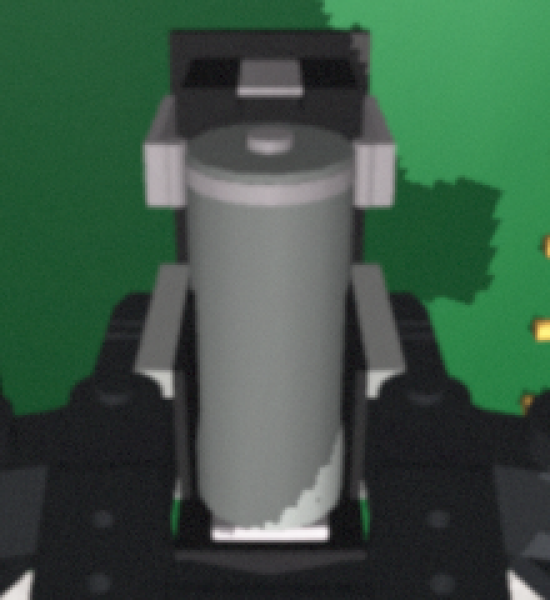

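View pics/side6.png

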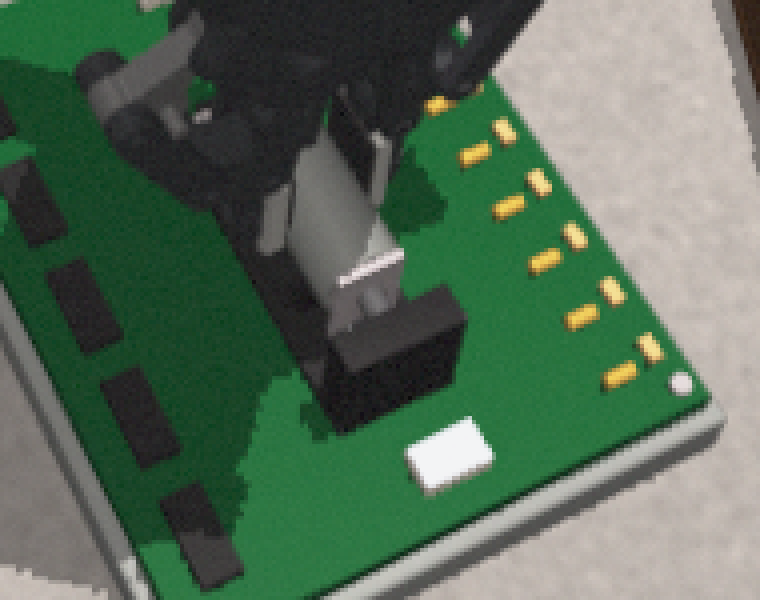

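The wrist crop shows the cell level and central between the clips, nub facing the wall gap. I continue down.

Emit:
servo_tool(motion=[{"dr": [0, 0, 0], "delta_pos": [0, -0.008, 0.05], "hand": 0}, {"dr": [0, 0, 0], "delta_pos": [0, 0, 0.04], "hand": 0}, {"dr": [0, 0, 0], "delta_pos": [0, 0, 0], "hand": 0}, {"dr": [0, 0, 0], "delta_pos": [0, 0, 0], "hand": 0}])

```text
time_s: 13.1
eef_pos: [586.4, -155.3, 44.8]
ee_rot: [0.002, 0.584, 0.812, 0.001]
force: [-1.5, 4.7, -0.2]
grip_width: 0.269
```

```bash
python3 go.py 586 -157 61 108.5
```

```text
pos [ 586.44 -155.29   44.83] F [-1.52  4.71 -0.2 ] t 13.1 w 0.269
dr [0.021 0.007 0.002] dpos [-0.03  -0.018 -0.323]
cell rel seat x 0.21 y -1.83 axis z 54.53  nubpitch -0.07 deg | F bx 0.05 by 4.95 z -0.20
```

Emit:
servo_tool(motion=[{"dr": [0, 0, 0], "delta_pos": [0, 0, 0.05], "hand": 0}, {"dr": [0, 0, 0], "delta_pos": [0, 0, 0.03], "hand": 0}, {"dr": [0, 0, 0], "delta_pos": [0, 0, 0], "hand": 0}, {"dr": [0, 0, 0], "delta_pos": [0, 0, 0], "hand": 0}])

```text
time_s: 13.6
eef_pos: [586.2, -154.9, 40.4]
ee_rot: [0.001, 0.584, 0.812, 0.001]
force: [-0.7, 5.1, -0.1]
grip_width: 0.268
```

```bash
python3 go.py 586 -157 61 108.5
```

```text
pos [ 586.22 -154.94   40.35] F [-0.7   5.08 -0.06] t 13.6 w 0.268
dr [0.018 0.001 0.002] dpos [-0.038 -0.016 -0.413]
cell rel seat x 0.11 y -1.42 axis z 50.05  nubpitch -0.01 deg | F bx 0.95 by 5.04 z -0.06
```

Emit:
servo_tool(motion=[{"dr": [0, 0, 0], "delta_pos": [0, 0, 0.03], "hand": 0}, {"dr": [0, 0, 0], "delta_pos": [0, 0, 0], "hand": 0}, {"dr": [0, 0, 0], "delta_pos": [0, 0, 0], "hand": 0}])

```text
time_s: 13.98
eef_pos: [586.4, -154.8, 38.9]
ee_rot: [0.001, 0.584, 0.812, 0.001]
force: [-0.4, 4.4, -1.0]
grip_width: 0.264
```

```bash
python3 go.py 586 -157 61 108.5
```

```text
pos [ 586.38 -154.83   38.95] F [-0.43  4.39 -1.05] t 13.975 w 0.264
dr [0.021 0.001 0.   ] dpos [-0.039 -0.019 -0.441]
cell rel seat x 0.30 y -1.38 axis z 48.65  nubpitch -0.01 deg | F bx 0.98 by 4.30 z -1.05
```

Emit:
servo_tool(motion=[{"dr": [0, 0, 0], "delta_pos": [0, 0, 0.02], "hand": 0}, {"dr": [0, 0, 0], "delta_pos": [0, 0, 0.005], "hand": 0}, {"dr": [0, 0, 0], "delta_pos": [0, 0, 0], "hand": 0}])

```text
time_s: 14.35
eef_pos: [586.4, -154.8, 38.9]
ee_rot: [0.001, 0.584, 0.812, 0.001]
force: [-1.2, 3.5, -2.8]
grip_width: 0.265
```

```bash
python3 go.py 586 -157 61 108.5;python3 - <<'E'
from h import *
from scipy.spatial.transform import Rotation as R
c=get_calibration('wrist');s=ctrl.sense();p,d=capture('wrist');W=fcloud(d.astype(float),c['camera_matrix'],np.array(c['T']))
save('w7',cv2.resize(p[180:420,220:440],(550,600),interpolation=3))
q=s['ee_rot'];C=R.from_quat([q[1],q[2],q[3],q[0]])
L=(W-s['eef_pos'])@C.as_matrix()
k=(abs(L[...,1])<9)&(abs(L[...,0])<45)&(L[...,2]<0)&(L[...,2]>-40);P=L[k];Z=W[k][:,2]
print('board z',np.median(W[190:220,300-60:300-20,2]))
for x in range(-30,40,10):
    m=abs(P[:,0]-x)<2.5;print(x,np.percentile(P[m,2],[2,10]).round(1),np.percentile(Z[m],[90,98]).round(1))
E
```

```text
pos [ 586.42 -154.84   38.94] F [-1.16  3.46 -2.84] t 14.35 w 0.265
dr [0.022 0.002 0.   ] dpos [-0.039 -0.02  -0.441]
cell rel seat x 0.33 y -1.39 axis z 48.64  nubpitch -0.02 deg | F bx -0.00 by 3.65 z -2.84
board z nan
-30 [-30.9 -29.4] [68.3 69.8]
-20 [-22.4 -21.8] [60.7 61.3]
-10 [-22.4 -21.8] [60.7 61.3]
0 [-22.4 -21.9] [60.8 61.4]
10 [-22.4 -21.8] [60.8 61.3]
20 [-22.5 -21.9] [60.9 61.4]
30 [-22.7 -22.1] [61.1 61.6]
```

View pics/w7.png

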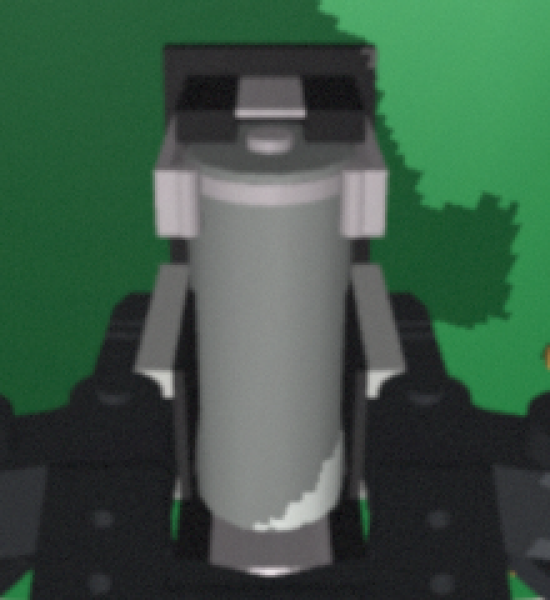

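The clips have closed over the cell and its top is at 61 mm, which is seated height. Extra downward command no longer moves it. I release.

Emit:
servo_tool(motion=[{"dr": [0, 0, 0], "delta_pos": [0, 0, 0], "hand": 0.33}, {"dr": [0, 0, 0], "delta_pos": [0, 0, 0], "hand": 0.45}, {"dr": [0, 0, 0], "delta_pos": [0, 0, 0], "hand": 0.6}, {"dr": [0, 0, 0], "delta_pos": [0, 0, 0], "hand": 0.6}, {"dr": [0, 0, 0], "delta_pos": [0, 0, -0.2], "hand": 0.6}, {"dr": [0, 0, 0], "delta_pos": [0, 0, -0.6], "hand": 0.6}, {"dr": [0, 0, 0], "delta_pos": [0, 0, -0.8], "hand": 0.6}, {"dr": [0, 0, 0], "delta_pos": [0, 0, -0.8], "hand": 0.6}, {"dr": [0, 0, 0], "delta_pos": [-0.7, 0, -0.2], "hand": 0.6}, {"dr": [0, 0, 0], "delta_pos": [-0.7, 0, 0], "hand": 0.6}, {"dr": [0, 0, 0], "delta_pos": [0, 0, 0], "hand": 0.6}, {"dr": [0, 0, 0], "delta_pos": [0, 0, 0], "hand": 0.6}])

```text
time_s: 15.9
eef_pos: [609.5, -224.4, 180.7]
ee_rot: [0.007, 0.584, 0.812, 0.001]
force: [-0.0, -0.0, -0.3]
grip_width: 0.6
```

```bash
python3 go.py 609 -225 150 108.5;python3 - <<'E'
from h import *
c=get_calibration('wrist');p,d=capture('wrist');W=fcloud(d.astype(float),c['camera_matrix'],np.array(c['T']))
p2,d2=capture('side');p3,_=capture('top')
save('w8',p);save('side8',p2);save('top8',p3)
a=np.radians(18.5);ex=np.array([np.cos(a),np.sin(a)]);ey=np.array([-ex[1],ex[0]]);o=[585.6,-152.8]
X=(W[...,:2]-o)@ex;Y=(W[...,:2]-o)@ey;Z=W[...,2]
g=(p[...,1].astype(int)>p[...,0]+20)&(abs(Z-26)<5);bz=np.median(Z[g])-26;print('bz',bz);Z=Z-bz
for y in range(-32,36,4):
    m=(abs(X)<8)&(abs(Y-y)<2)&(Z<66)
    if m.sum()>5:
        zz=Z[m];t=np.percentile(zz,95);k=zz>t-1;print(y,m.sum(),'top',t.round(1),'x',np.median(X[m][k]).round(1))
for n,m in [('plate',(abs(X)<14)&(Z>67)&(Z<73)&(Y<-20)),('clip+',(X>0)&(X<25)&(abs(Z-59)<1.5)&(Y>19)&(Y<31)&(X>8)),('clip-',(X<-8)&(X>-25)&(abs(Z-59)<1.5)&(Y>19)&(Y<31)),('block',(abs(X)<22)&(abs(Z-64)<1.5)&(Y<-45))]:
    if m.sum():print(n,m.sum(),np.percentile(X[m],[2,50,98]).round(1),np.percentile(Y[m],[2,50,98]).round(1))
cv2.imwrite('pics/c8.png',cv2.resize(cv2.cvtColor(p2[320:480,290:480],cv2.COLOR_RGB2BGR),(700,590),interpolation=3))
E
```

```text
pos [ 609.54 -224.38  180.7 ] F [-0.03 -0.04 -0.32] t 15.9 w 0.6
dr [0.054 0.059 0.007] dpos [-0.002 -0.02   0.614]
cell rel seat x 0.19 y -74.68 axis z 190.40  nubpitch -0.59 deg | F bx -0.04 by -0.03 z -0.32
bz -0.19618694734663222
-32 97 top 65.8 x 0.1
-28 116 top 61.9 x -0.3
-24 131 top 61.5 x 0.4
-20 118 top 61.5 x 0.4
-16 124 top 61.3 x -0.3
-12 135 top 61.6 x -0.3
-8 113 top 61.4 x 0.8
-4 138 top 61.2 x -0.3
0 136 top 61.5 x -0.3
4 115 top 61.3 x 0.4
8 138 top 61.3 x -0.3
12 136 top 61.7 x 0.4
16 115 top 61.6 x 0.4
20 137 top 61.5 x -0.3
24 128 top 61.3 x -0.3
28 124 top 61.6 x 0.4
32 86 top 61.5 x 0.7
plate 129 [-9.9  0.4  9.6] [-35.2 -33.7 -32.3]
clip+ 130 [ 8.  12.3 16.4] [21.2 25.6 29.8]
clip- 125 [-16.3 -12.8  -8.6] [21.1 25.5 29.8]
block 763 [-16.7  -0.3  16.9] [-57.3 -51.7 -46.2]
```

View pics/w8.png

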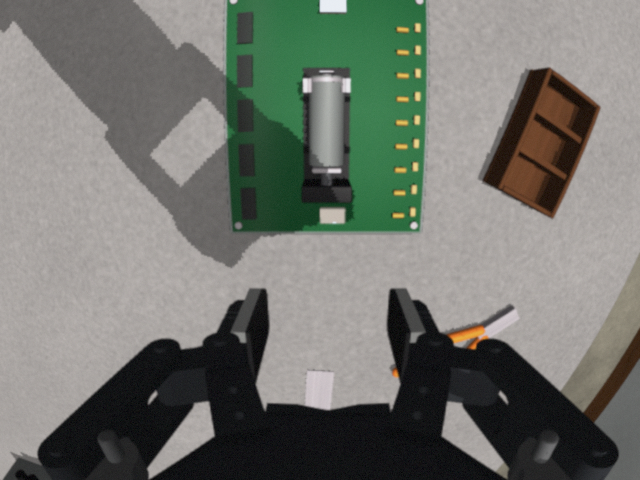

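View pics/c8.png

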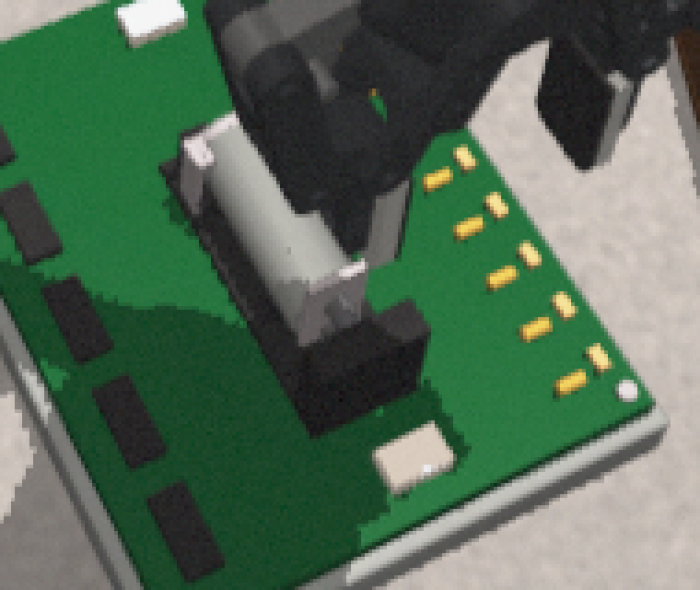

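View pics/top8.png

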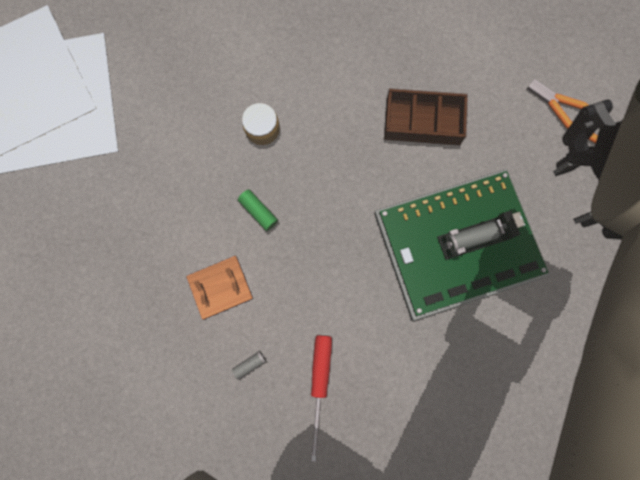

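The cell lies level with its top at 61.5 mm over the whole length. The plate face is at -32.3 mm, so pushed in about 3 mm. The clips stand where they did when empty, and the tin, driver and box have not moved.

```bash
python3 -c "
from rig import ticket;print(ticket.finish_job())"
```

```text
the job is handed in; nothing more can be done
None
```

The cell is seated in the holder and let go, and the job is handed in at about 16 s of the 58 s allowed. No verdict was reported, so what follows rests on my own checks.

**What I did:** I gripped the grey cell in its rest and lifted it. I found the holder with the wrist camera, about 9.5 mm to -y of the board's nominal centre. I pushed the flat end against the contact plate with the cell level and high above its seat. The plate went in about 4.4 mm, at roughly 5 N by both feel and position. Then I lowered the cell in small steps through the clips until it stopped against the supports, opened the gripper and backed away.

**Last checks:**
- **Level:** the cell's top is at 61.2–61.9 mm along its length, against 61 mm expected when seated.
- **Centred:** it is within about 1 mm of the holder's centre line.
- **Contact plate:** it is pushed in about 3 mm.
- **Clips:** both stand where they did when empty.
- **Contact and bystanders:** the gripper is clear of everything, and the tin, driver and box have not visibly moved.

**One disagreement:** the readings between steps never showed the 8–14 N expected when passing the clips; the upward force stayed around 1 N. They were taken at rest between steps, so a peak during motion could have been missed. The pictures show the clips closed over the cell.

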